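# Re-aim the desk camera: loosen the clamp, swing the boom to the red mark, retighten

### The arm

A 7-joint arm with a two-finger parallel gripper is mounted at the origin on a cart in front of the work surface, level with it; the furniture and walls round the work are solid. World frame = base frame: x ahead of the robot, y to its left, z up, the work surface at z = 0. Lengths are in m, angles in rad, forces in N, time in s.
With the tool pointing down it reaches from about 0.425 to 0.925 m from the base axis. Payload 6.8 kg.
Tool frame: the origin (TCP) lies at the very end of the fingers, on their centre line; the grasp point (between the pads) lies 19 mm behind it; z points along the fingers, y is the line along which they close (so a half turn about z gives the same grasp; the last joint's range is limited). The gripper opens to 85 mm and grips with 20 to 120 N. Pads are 22 mm wide; open, the fingers measure 114 mm over their backs; the gripper's body (76 mm by 85 mm) begins 54 mm behind the grasp point. The pads swing forward as they close: fully open they stand 13 mm farther back than shut.
Start: joints at [1.219, 0.477, 0.022, 1.555, -0.011, 1.109, -0.083], TCP at [0.163, -0.655, 0.231] pointing down, gripper open.
Joint ranges: [-2.96, 2.96], [-0.34, 2.1], [-1.41, 1.46], [0.24, 2.44], [-1.37, 4.51], [0.17, 1.92], [-2.96, 2.96]. Speed limits (rad/s): [2.39, 2.39, 3.14, 3.14, 3.14, 3.14, 3.14].

### API

Orientations are given as [roll, pitch, yaw] about the fixed x, y, z axes, in that order (R = Rz(yaw) Ry(pitch) Rx(roll)).
In Python, from bench import robot, capture, finder gives the robot as it stands.
- The arm moves only by the tool send_rows, never from a script. Its argument "moves" is a list of rows, each a list of 5 numbers: the opening, from -1 (shut) to 1 (fully open), so that 0 is half open, then the shift along the tool's x, y, z in units of 40 mm (1.0 is 40 mm), then the turn about the tool's z in units of 8 degrees (1.0 is 8 degrees). In form: [[grip, x, y, z, yaw], ...]. A call has 1 to 20 rows; each row shifts and turns the commanded pose from where the row before left it, along the tool's axes as they then stand; what a row does not reach is not made up. A row lasts 1/8 s, in which the tool goes at most 62.5 mm and 10.7 degrees, less where a joint would pass 70% of its speed; a pose out of reach is approached as far as the arm can. A call is refused whole if a number of a shift passes 1 or a number of a turn 1, either way. A call with a gripper value outside its range is refused whole. The fingers move at their own pace and stop on an object; the grip force is fixed at half the most. Time passes only in rows, so rows that do not move let the fingers close. It gives the time, the measured TCP pose, the force, the opening and the grip force at its end, in the units of the state.
- robot.get_obs(): the state, without advancing time (a new reading comes with each control period).
- capture(name): name is "side" or "top" or "wrist"; returns a dict with "frame" (400x640x3 uint8, blue, green, red), "range_z" (400x640 float32, m along the optical axis (not along the pixel's ray), 0 where there is no reading), "mtx" (3x3 intrinsics, pixels), "extrinsics" (4x4, takes a point from camera to world coordinates); the wrist camera has in their place "mount" (4x4, takes a point from camera to tool coordinates, whose origin is the TCP and whose axes are the flange's). Camera axes: x right, y up, looking along -z (the intrinsics and any distortion apply to the point x, -y, -z); pixel columns grow to the right and rows downward; lengths in m; the calibration is good to about 2 mm. A picture is of the moment at which its call begins: read the wrist's pose just before it.
- robot.hand_in(): hands the job in; it is judged then, once.
Trained networks look in a picture, given as the dict that the camera call returned (one of the last four; its "shot" number tells which), for a name from the list of things; names that differ only in an ending like _2 or _b are one class to them, and where a whole thing is asked for, a point or a joint stands for the part that bears it (a point fixed in the world has none). Each returns a list of dicts, best first, with "confidence" (0 to 1); they miss things now and then, are a little off and sometimes report something else, mostly with a low value. They report only what shows in the picture. A call takes as long as a camera call.
- finder.recognise(picture, query): "centre" ([column, row] in pixels, amid what is visible of it).
- finder.regions_of(picture, query): "mask" (400x640 bool, what is visible of it) and "centre" ([column, row] in pixels, amid what is visible of it).
- finder.spot_point(picture, query): "centre" ([column, row] in pixels: a listed point, or the origin of a listed thing).
The state is a dict: "t": time; "qpos": joint angles; "joint_vel": joint speeds; "effort": joint torques, N m; "position": TCP position; "tool_rot": TCP orientation; "ft_force": force on the tool from outside, world axes, zero at the start; "ft_torque": the same for the moment, N m; "grip_width": opening from 0.0 (shut) to 1.0 (fully open); "gripper_force": force on a finger pad.
Only numpy, scipy, OpenCV 4.12 (cv2) and the standard library are available. Lean on these libraries where they do the work, as an engineer would, in place of code of your own. Each camera call takes 0.05 s, during which the arm holds its last target. There are 200 camera calls.

### The job

Re-aim the small camera that stands on the desk: loosen the orange clamp knob (anticlockwise) until the boom is free, then swing the boom by its grip post until the blue pointer stands in line with the red mark on the scale, and turn the knob clockwise again until it is properly tight. Never drag the boom while it is still clamped. By feel, the clamp first goes slowly stiffer and is only tight once the knob suddenly turns much harder; stop there and do not force it further. Leave the red mark and the other things on the desk alone.

Things in the scene. Friction and masses are not known exactly. Their poses are not given: they have to be found in the camera images.
- camera_base: white round base of the camera, 240 mm across, 18 mm high, fixed to the desk; origin on the desk under the middle, on the upright axis about which the boom swings; z up. A grey clamp bridge, 50 mm wide (x), stands on its +y side, top 58 mm above the desk; the black-ticked scale (every 7.5 degrees) lies on its -x side.
- boom: swinging part: dark steel turntable disc (160 mm across) with a grey boom bar along its own -y (26 mm wide, top 43 mm above the desk) to the camera pod and grip post, and a blue pointer along its own -x. Origin on the swing axis at desk height. Swings 0.85 rad either way of the base's axes. Loose, it takes about 0.15 N m to turn and stays where left.
- boom_grip (a point): point on the axis of the upright black grip post near the boom's end, 70 mm above the desk and 140 mm from the swing axis. The post is round, 22 mm in diameter, from 43 to 86 mm above the desk.
- pointer_tip (a point): tip of the blue pointer (34 x 4 x 3 mm), 100 mm from the swing axis, on the boom's -x axis.
- mark: red mark, a tab 17 x 5 x 4 mm on the scale ring of the base. Its origin is on the swing axis at desk height and its -x axis runs from there through the tab, so the boom is on the mark when boom and mark have the same yaw.
- mark_tip (a point): inner end of the red tab, 103 mm from the swing axis.
- knob: orange clamp knob, upright axis, on top of the clamp bridge, 62 mm from the swing axis. Its grip is an upright bar 48 mm long (own x), 14 mm thick (own y), 64 to 94 mm above the desk. Origin on its axis at the bridge's top, 58 mm above the desk. Clockwise from above tightens. Starts lightly tightened; 0.2 to 0.8 rad anticlockwise frees the boom; its loose stop (harmless) is at 0.95 rad.
- knob_grip (a point): knob axis at mid height of the orange bar, 80 mm above the desk. Torque to tighten: 0.42 N m of drag while loose; once the shoe meets the disc it rises by only 0.14 N m over 0.75 rad, then by 1.5 to 3 per rad. Tight: 0.2 to 0.45 N m above loose; 0.6 above is forcing. The drag also holds the knob when left, so at a stop it can show either sign. Where the steep rise starts varies by 0.6 rad, unseen.
- shoe: brass pressure shoe, 34 x 34 mm, under the clamp bridge on the knob's axis; the knob's screw (8 mm per rad) presses it on the turntable disc, at the start with 3 to 18 N. Moves only up and down.
- mug: white dotted mug, 82 mm across, 91 mm high, bystander; origin under its middle.
- stapler: black stapler, 134 x 36 x 43 mm, bystander; origin under its middle.
- sticky_notes: pale block of sticky notes, 76 x 77 x 11 mm, bystander; origin under its middle.
- glue_stick: red and orange glue stick standing upright, 27 mm across, 90 mm high, bystander; origin under its middle.
- highlighter_pink: pink highlighter lying on the desk, 122 x 18 x 18 mm, bystander; origin under its middle.

How it is judged:
By the outcome, as a careful person would: the job done as asked, in the order asked, and still so for the second after the job is handed in, with the robot touching nothing.
It also fails if it takes over 72 s, if anything falls off the work surface, if the arm or the gripper's body presses on something with over 40 N, if the wrist force passes 120 N, or if a joint passes its speed limit or range.

## Working session

There is one attempt and no reset: what is moved stays moved. The work goes in short steps, Python scripts to look and compute and a tool call to move; the robot and the scene stay as the last step left them, time stands still between calls to the robot, and variables do not carry over. Pictures are saved under pics/ and viewed, at most 10 in all, crops included, and the job is handed in when it is done.

Besides the shell and the picture viewer there is one more tool, called after "Request:" by a JSON object that holds its "name" and its "arguments". send_rows: Moves the arm, as the interface text tells. Its arguments: {"type":"object","properties":{"moves":{"type":"array"}},"required":["moves"]}

```bash
mkdir -p pics; ls
cat > h.py <<'E'
import numpy as np, cv2
from bench import robot, capture, finder
from scipy.spatial.transform import Rotation as R
def ext(p,o=None):
    if 'extrinsics' in p: return np.array(p['extrinsics'])
    T=np.eye(4);T[:3,:3]=R.from_euler('xyz',o['tool_rot']).as_matrix() if np.size(o['tool_rot'])==3 else np.array(o['tool_rot']);T[:3,3]=o['position']
    return T@np.array(p['mount'])
def ray(p,c,E):
    d=np.linalg.inv(p['mtx'])@np.array([c[0],c[1],1.]); d=d*[1,-1,-1]
    return E[:3,3],E[:3,:3]@d
def atz(p,c,z,o=None):
    E=ext(p,o);a,d=ray(p,c,E); return a+d*(z-a[2])/d[2]
def dep(p,c,o=None):
    E=ext(p,o);a,d=ray(p,c,E); return a+d*p['range_z'][int(round(c[1])),int(round(c[0]))]
E
python3 - <<'E'
from h import *
o=robot.get_obs(); print(o)
Z=dict(knob_grip=.08,boom_grip=.07,pointer_tip=.03,mark_tip=.02,camera_base=0.0,knob=.058,mug=0,glue_stick=0,stapler=0)
for n in ['top','side']:
    p=capture(n); cv2.imwrite(f'pics/{n}0.png',p['frame']); print(n,ext(p)[:3,3],p['mtx'][0,0], [k for k in p])
    for q,z in Z.items():
        r=finder.spot_point(p,q)
        for h in r[:2]: print(q,np.round(h['centre'],1),round(h['confidence'],2),np.round(atz(p,h['centre'],z),4),np.round(dep(p,h['centre']),3))
E
```

```text
pics
{'t': 0.0, 'qpos': array([ 1.21890126,  0.47779868,  0.02233408,  1.55642098, -0.01147693,
        1.10927292, -0.08310618]), 'joint_vel': array([-0.00096526, -0.00013514, -0.00100741, -0.00099591, -0.00027652,
       -0.00035253,  0.00117302]), 'effort': array([ 2.18251921e-05, -5.96464741e+01,  1.60782550e+00, -2.81199610e+01,
        1.23818233e-02,  9.36430326e-03, -1.97841683e-05]), 'position': array([ 0.16278397, -0.65449279,  0.23033941]), 'tool_rot': array([-3.13982719e+00,  1.49133641e-04,  2.43826248e-01]), 'ft_force': array([-0.05861039, -0.43717583, -0.32609285]), 'ft_torque': array([-0.01723917,  0.02598936,  0.00415675]), 'gripper_force': 0.0, 'grip_width': 1.000496873282063}
top [ 0.37554507 -0.18387587  0.9631256 ] 364.36050536659945 ['frame', 'range_z', 'mtx', 'extrinsics', 'shot']
knob_grip [180.5 185.7] 0.65 [0.5523 0.1585 0.08  ] [0.553 0.159 0.077]
boom_grip [250.8 211.5] 0.89 [ 0.489 -0.015  0.07 ] [ 0.487 -0.019  0.089]
pointer_tip [187.7 220.8] 0.58 [0.4704 0.1541 0.03  ] [0.472 0.158 0.019]
mark_tip [436.8 205.6] 0.36 [ 0.5099 -0.4914  0.02  ] [ 0.51  -0
[... 534 characters left out ...]
ange_z', 'mtx', 'extrinsics', 'shot']
knob_grip [320.9 145.2] 0.43 [0.5609 0.1589 0.08  ] [0.56  0.146 0.085]
boom_grip [301.4 171.6] 0.75 [ 0.4973 -0.0158  0.07  ] [ 0.497 -0.028  0.076]
pointer_tip [297.9 160.1] 0.86 [0.4857 0.1622 0.03  ] [ 0.484  0.233 -0.   ]
camera_base [321.6 175.6] 0.72 [0.5591 0.102  0.    ] [0.556 0.036 0.031]
knob [299.7 170.8] 0.48 [0.4922 0.0165 0.058 ] [ 0.493 -0.033  0.081]
knob [318.5 152. ] 0.46 [0.5528 0.1566 0.058 ] [0.552 0.144 0.063]
mug [387.6 266.1] 0.81 [ 0.6792 -0.3708  0.    ] [ 0.667 -0.424  0.041]
glue_stick [314. 312.] 0.67 [ 0.515  -0.5003  0.    ] [ 0.515 -0.515  0.014]
stapler [317.2 266.3] 0.91 [ 0.5266 -0.3609  0.    ] [ 0.526 -0.371  0.008]
```

Run:
```python
import cv2
a=cv2.imread('pics/top0.png')[120:280,130:330]
cv2.imwrite('pics/topc.png',cv2.resize(a,None,fx=4,fy=3.75,interpolation=cv2.INTER_CUBIC)[:600])
```

```text
(no output)
```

View pics/topc.png

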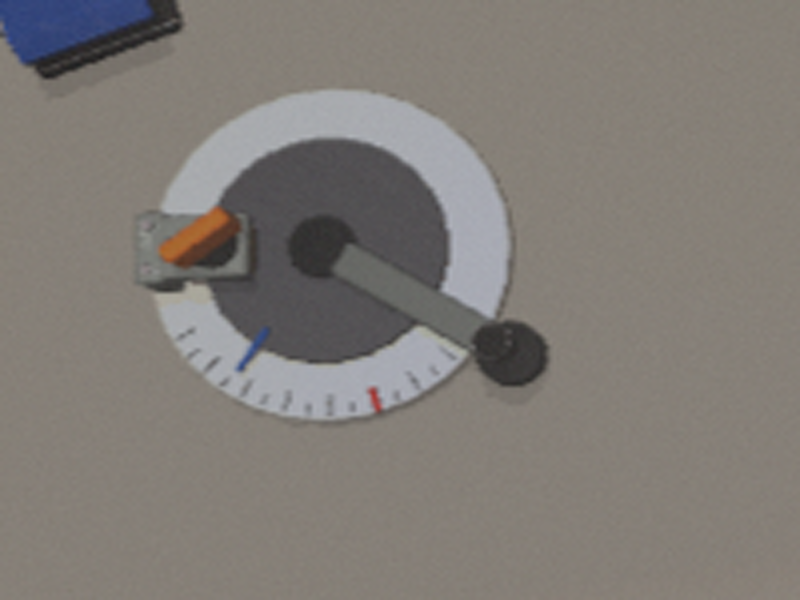

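View pics/side0.png

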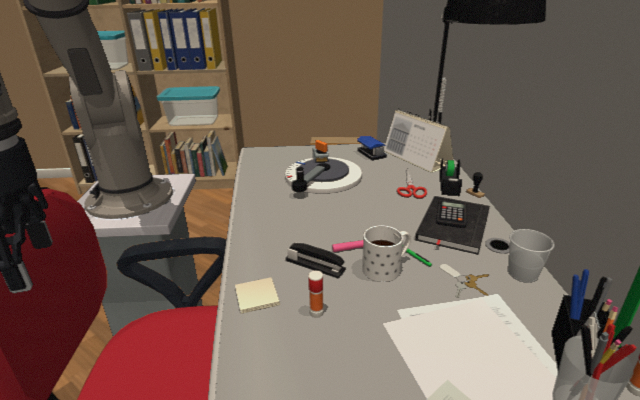

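Request:
{"name": "send_rows", "arguments": {"moves": [[1, 0.88, -0.57, 0, 0], [1, 0.88, -0.57, 0, 0], [1, 0.88, -0.57, 0, 0], [1, 0.88, -0.57, 0, 0], [1, 0.88, -0.57, 0, 0], [1, 0.88, -0.57, 0, 0], [1, 0.88, -0.57, 0, 0], [1, 0.88, -0.57, 0, 0], [1, 0.88, -0.57, 0, 0], [1, 0.88, -0.57, 0, 0]]}}

```text
t: 2.25
position: [0.4504, -0.3479, 0.2316]
tool_rot: [3.141, -0.0, 0.244]
ft_force: [1.0, 0.2, -0.2]
grip_width: 1.002
gripper_force: 0.0
```

Request:
{"name": "send_rows", "arguments": {"moves": [[1, 0.4, -0.82, 0, 0], [1, 0.4, -0.82, 0, 0], [1, 0.4, -0.82, 0, 0], [1, 0.4, -0.82, 0, 0], [1, 0.4, -0.82, 0, 0], [1, 0.4, -0.82, 0, 0], [1, 0.4, -0.82, 0, 0], [1, 0.4, -0.82, 0, 0], [1, 0.4, -0.82, 0, 0], [1, 0.4, -0.82, 0, 0], [1, 0.4, -0.82, 0, 0], [1, 0.4, -0.82, 0, 0], [1, 0.4, -0.82, 0, 0], [1, 0.4, -0.82, 0, 0], [1, 0, 0, 0, 0]]}}

```text
t: 4.12
position: [0.5559, 0.1547, 0.2315]
tool_rot: [-3.14, -0.001, 0.249]
ft_force: [-0.0, -0.9, -1.0]
grip_width: 0.997
gripper_force: 0.0
```

Run:
```python
from h import *
o=robot.get_obs(); print(o['t'],o['qpos'],o['position'],o['tool_rot'],o['ft_force'],o['ft_torque'])
Z=dict(knob_grip=.08,boom_grip=.07,pointer_tip=.03,mark_tip=.022,camera_base=0.0,knob=.058)
p=capture('wrist'); cv2.imwrite('pics/w1.png',p['frame']); print(np.round(p['mount'],3))
for q,z in Z.items():
    for h in finder.spot_point(p,q)[:2]: print(q,np.round(h['centre'],1),round(h['confidence'],2),np.round(atz(p,h['centre'],z,o),4),np.round(dep(p,h['centre'],o),3))
```

```text
4.125 [-0.05577062  0.34639786 -0.40518299  1.77368334  0.15278375  1.05141023
 -1.83725656] [0.55591452 0.15468041 0.23150532] [-3.13966101e+00 -8.99712956e-04  2.48890866e-01] [-0.04489693 -0.86585002 -1.0069437 ] [-0.02197558  0.017436   -0.00832369]
[[-0.001  0.964  0.265  0.066]
 [ 1.     0.     0.001 -0.001]
 [ 0.001  0.265 -0.964 -0.143]
 [ 0.     0.     0.     1.   ]]
knob_grip [317.3 172.2] 0.55 [0.5618 0.1633 0.08  ] [0.564 0.164 0.093]
boom_grip [483.6 288.2] 0.89 [ 0.489  -0.0202  0.07  ] [0.574 0.105 0.269]
pointer_tip [307.7 242.7] 0.78 [0.4763 0.1534 0.03  ] [0.477 0.153 0.031]
mark_tip [379.1 269.5] 0.57 [0.4616 0.0693 0.022 ] [0.462 0.069 0.023]
camera_base [375.6 174.4] 0.91 [0.5595 0.0991 0.    ] [0.565 0.106 0.037]
knob [314.5 170.5] 0.69 [0.5585 0.1655 0.058 ] [0.564 0.166 0.088]
```

View pics/w1.png

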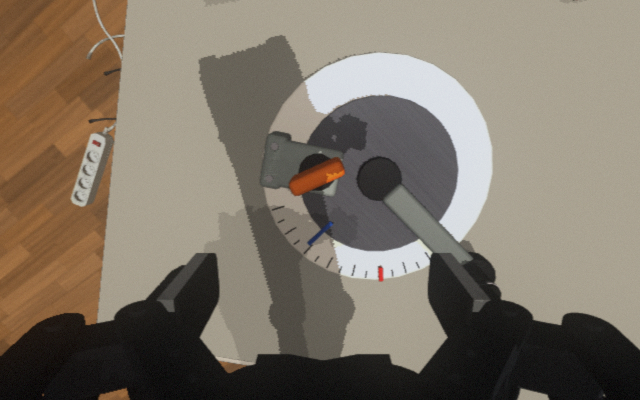

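```bash
cat >> h.py <<'E'
def cloud(p,o):
    E=ext(p,o); v,u=np.mgrid[0:400,0:640]
    d=np.stack([u,v,np.ones_like(u)],-1)@np.linalg.inv(p['mtx']).T*[1,-1,-1]
    return (d*p['range_z'][...,None])@E[:3,:3].T+E[:3,3]
def colour(p,name):
    h,s,v=[x.astype(int) for x in cv2.split(cv2.cvtColor(p['frame'],cv2.COLOR_BGR2HSV))]
    ok=(s>110)&(v>60)
    return {'orange':ok&(h>=6)&(h<=17)&(v>110),'red':ok&((h<5)|(h>174)),'blue':(s>110)&(v>35)&(h>105)&(h<130)}[name]
def angs(p,o,C,zs=(.025,.022)):
    """yaw of pointer and mark about C, by mean pixel of blue/red at assumed height"""
    out={}
    P=cloud(p,o)
    for n,z in zip(('blue','red'),zs):
        m=colour(p,n); X=P[m]; r=np.hypot(*(X[:,:2]-C).T); k=(r<.13)&(r>.06)&(X[:,2]<.05); X=X[k]
        if len(X)<5: continue
        q=np.argwhere(m)[k][:,::-1]; W=np.array([atz(p,c,X[:,2].mean(),o) for c in q])[:,:2]
        mu=W.mean(0); d=C-mu; ax=np.linalg.svd(W-mu)[2][0]; ax=ax*np.sign(ax@d)
        out[n]=dict(n=len(q),z=X[:,2].mean().round(4),mean=mu.round(4),r=np.hypot(*d).round(4),yaw=np.degrees(np.arctan2(d[1],d[0])).round(2),axyaw=np.degrees(np.arctan2(ax[1],ax[0])).round(2))
    return out
def bar(p,o):
    P=cloud(p,o);m=colour(p,'orange'); X=P[m&(P[...,2]>.086)&(P[...,2]<.102)]
    c,s,_=r=cv2.minAreaRect((X[:,:2]*1000).astype(np.float32)); b=cv2.boxPoints(r); e=[b[1]-b[0],b[2]-b[1]]; L=max(e,key=np.linalg.norm)
    return len(X),X[:,2].mean(),c,s,np.degrees(np.arctan2(L[1],L[0]))
E
python3 - <<'E'
from h import *
o=robot.get_obs()
p=capture('wrist'); print(bar(p,o)); print(angs(p,o,np.array([.5595,.1])))
P=cloud(p,o); 
f=p['frame'].min(2); m=(P[...,2]>.012)&(P[...,2]<.024)&np.isfinite(P[...,2]); X=P[m][:,:2]; X=X[np.hypot(*(X-[.56,.1]).T)<.14]
h=cv2.convexHull((X*1000).astype(np.float32)); print(cv2.minEnclosingCircle(h), cv2.fitEllipse(h))
br=P[(abs(P[...,2]-.058)<.004)&(np.hypot(P[...,0]-.56,P[...,1]-.16)<.06)][:,:2]; print(cv2.minAreaRect((br*1000).astype(np.float32)))
E
```

```text
(868, np.float64(0.09361385768691695), (558.562255859375, 163.0963134765625), (13.627985000610352, 46.80055236816406), np.float32(-50.70096))
{'blue': {'n': 98, 'z': np.float64(0.0322), 'mean': array([0.4922, 0.1433]), 'r': np.float64(0.08), 'yaw': np.float64(-32.74), 'axyaw': np.float64(-31.11)}, 'red': {'n': 55, 'z': np.float64(0.0223), 'mean': array([0.4568, 0.0666]), 'r': np.float64(0.108), 'yaw': np.float64(18.02), 'axyaw': np.float64(21.54)}}
((561.89794921875, 101.29721069335938), 119.69232177734375) ((561.949951171875, 101.40727996826172), (237.88966369628906, 238.22250366210938), 159.02728271484375)
((558.0313720703125, 177.84730529785156), (50.19947052001953, 71.95731353759766), 3.06181263923645)
```

Request:
{"name": "send_rows", "arguments": {"moves": [[1, 0, 0, 0, -0.96], [1, 0, 0, 0, -0.96], [1, 0, 0, 0, -0.96], [1, 0, 0, 0, -0.96], [1, 0, 0, 0, -0.96], [1, 0, 0, 0, -0.96], [1, 0, 0, 0, -0.96], [1, 0, 0, 0, -0.96], [1, 0, 0, 0, -0.96], [1, 0, 0, 0, -0.96], [1, 0, 0, 0, -0.96], [1, 0, 0, 0, -0.96], [1, 0, 0, 0, -0.96], [1, 0, 0, 0, -0.96], [1, 0, 0, 0, -0.96], [1, 0, 0, 0, 0], [1, 0, 0, 0, 0]]}}

```text
t: 6.65
position: [0.5561, 0.1505, 0.2313]
tool_rot: [-3.142, 0.0, 2.251]
ft_force: [0.5, -0.0, 0.1]
grip_width: 0.997
gripper_force: 0.0
```

```bash
cat >> h.py <<'E'
def to(o,x,y):
    w=o['tool_rot'][2]; d=np.array([x,y])-o['position'][:2]
    return np.round(np.array([d@[np.cos(w),np.sin(w)], d@[np.sin(w),-np.cos(w)]])/.04,3)
E
python3 - <<'E'
from h import *
o=robot.get_obs(); p=capture('wrist'); b=bar(p,o); C=np.array([.562,.1013])
print(o['qpos'],o['position'],o['tool_rot'],o['ft_force'],o['ft_torque'],b,angs(p,o,C),to(o,.5586,.1631))
p=capture('top');print(bar(p,None),angs(p,None,C))
E
```

```text
[ 0.24152324  0.42440623 -0.79609786  1.75643126  0.33617666  1.10260506
  0.0159419 ] [0.5561073  0.15053938 0.23131114] [-3.14157444e+00  1.13092099e-04  2.25129823e+00] [ 0.52674325 -0.00165721  0.11835587] [-0.02465276  0.00242526  0.0140967 ] (862, np.float64(0.093612166141049), (558.68896484375, 162.92697143554688), (12.926820755004883, 47.622825622558594), np.float32(-51.82656)) {'blue': {'n': 121, 'z': np.float64(0.0321), 'mean': array([0.4922, 0.1431]), 'r': np.float64(0.0814), 'yaw': np.float64(-30.95), 'axyaw': np.float64(-31.68)}, 'red': {'n': 76, 'z': np.float64(0.0222), 'mean': array([0.4567, 0.0667]), 'r': np.float64(0.1109), 'yaw': np.float64(18.2), 'axyaw': np.float64(18.44)}} [0.205 0.246]
(83, np.float64(0.09237866882794923), (559.2733154296875, 160.1968231201172), (12.433022499084473, 44.546409606933594), np.float32(-52.334713)) {'blue': {'n': 5, 'z': np.float64(0.0321), 'mean': array([0.495 , 0.1395]), 'r': np.float64(0.0772), 'yaw': np.float64(-29.66), 'axyaw': np.float64(-28.0)}, 'red': {'n': 6, 'z': np.float64(0.0197), 'mean': array([0.4555, 0.0642]), 'r': np.float64(0.1128), 'yaw': np.float64(19.22), 'axyaw': np.float64(13.18)}}
```

Request:
{"name": "send_rows", "arguments": {"moves": [[1, 0.2, 0.24, 0, 0.1], [1, 0, 0, 0.7, 0], [1, 0, 0, 0.7, 0], [1, 0, 0, 0.7, 0], [1, 0, 0, 0.7, 0], [1, 0, 0, 0.7, 0], [1, 0, 0, 0.4, 0], [1, 0, 0, 0.25, 0], [1, 0, 0, 0, 0]]}}

```text
t: 7.88
position: [0.5584, 0.1634, 0.0651]
tool_rot: [-3.141, -0.0, 2.24]
ft_force: [0.6, 0.2, 0.2]
grip_width: 1.004
gripper_force: 0.0
```

Request:
{"name": "send_rows", "arguments": {"moves": [[-1, 0, 0, 0, 0], [-1, 0, 0, 0, 0], [-1, 0, 0, 0, 0], [-1, 0, 0, 0, 0], [-1, 0, 0, 0, 0], [-1, 0, 0, 0, 0], [-1, 0, 0, 0, 0], [-1, 0, 0, 0, 0]]}}

```text
t: 8.88
position: [0.5591, 0.1635, 0.0658]
tool_rot: [3.14, 0.0, 2.241]
ft_force: [3.4, 0.9, 4.9]
grip_width: 0.153
gripper_force: 61.3
```

```bash
cat > s.py <<'E'
from h import *
o=robot.get_obs(); print(o['t'],'q7',o['qpos'][6].round(3),o['position'].round(4),'yaw',np.degrees(o['tool_rot'][2]).round(2),o['ft_force'].round(1),'tq',o['ft_torque'].round(3),'e7',np.round(o['effort'][6],3),o['grip_width'],o['gripper_force'])
E
python3 s.py
```

```text
8.875 q7 -0.167 [0.5591 0.1635 0.0658] yaw 128.38 [3.4 0.9 4.9] tq [ 0.196 -0.468  0.345] e7 -0.336 0.15276249935981973 61.282711029052734
```

Request:
{"name": "send_rows", "arguments": {"moves": [[-1, 0, 0, 0, -0.5], [-1, 0, 0, 0, -0.5], [-1, 0, 0, 0, -0.5], [-1, 0, 0, 0, -0.5], [-1, 0, 0, 0, -0.5], [-1, 0, 0, 0, -0.5]]}}

```text
t: 9.62
position: [0.5586, 0.1628, 0.0658]
tool_rot: [-3.141, 0.0, 2.659]
ft_force: [1.4, 1.1, 7.0]
grip_width: 0.152
gripper_force: 61.7
```

```bash
python3 s.py
```

```text
9.625 q7 0.193 [0.5586 0.1628 0.0658] yaw 152.35 [1.4 1.1 7. ] tq [-0.079 -0.083 -0.471] e7 -0.145 0.1515387506809488 61.662068367004395
```

Request:
{"name": "send_rows", "arguments": {"moves": [[-1, 0, 0, 0, -0.5], [-1, 0, 0, 0, -0.5], [-1, 0, 0, 0, -0.5], [-1, 0, 0, 0, -0.5], [-1, 0, 0, 0, -0.5], [-1, 0, 0, 0, -0.5], [-1, 0, 0, 0, -0.3], [-1, 0, 0, 0, 0]]}}

```text
t: 10.62
position: [0.5585, 0.162, 0.0658]
tool_rot: [-3.14, -0.0, 3.118]
ft_force: [-0.5, -2.5, 10.1]
grip_width: 0.15
gripper_force: 62.0
```

```bash
python3 s.py
```

```text
10.625 q7 0.591 [0.5585 0.162  0.0658] yaw 178.68 [-0.5 -2.5 10.1] tq [-0.604  0.09  -0.037] e7 0.228 0.15039926827878597 62.007797956466675
```

Request:
{"name": "send_rows", "arguments": {"moves": [[0, 0, 0, 0, 0], [1, 0, 0, 0, 0], [1, 0, 0, 0, 0], [1, 0, 0, 0, 0], [1, 0, 0, 0, 0], [1, 0, 0, -0.6, 0], [1, 0, 0, -0.9, 0], [1, 0, 0, -0.9, 0], [1, 0, 0, -0.9, 0], [1, 0, 0, -0.7, 0], [1, 0, 0, 0, 0]]}}

```text
t: 12.0
position: [0.5596, 0.1644, 0.2292]
tool_rot: [3.14, 0.005, 3.12]
ft_force: [0.2, 0.1, -0.9]
grip_width: 1.001
gripper_force: 0.0
```

```bash
python3 s.py
python3 - <<'E'
from h import *
o=robot.get_obs(); p=capture('wrist'); C=np.array([.562,.1013])
print(bar(p,o),angs(p,o,C)); cv2.imwrite('pics/w2.png',p['frame'])
print(to(o,.49,-.0185))
E
```

```text
12.0 q7 0.748 [0.5596 0.1644 0.2292] yaw 178.78 [ 0.2  0.1 -0.9] tq [ 0.042 -0.019  0.041] e7 0.12 1.0008630655953867 0.0
(823, np.float64(0.09372785057535603), (558.0556030273438, 162.75001525878906), (12.507335662841797, 46.434940338134766), np.float32(-1.0749756)) {'blue': {'n': 118, 'z': np.float64(0.0322), 'mean': array([0.4918, 0.1432]), 'r': np.float64(0.0818), 'yaw': np.float64(-30.8), 'axyaw': np.float64(-30.98)}, 'red': {'n': 100, 'z': np.float64(0.0222), 'mean': array([0.4566, 0.0664]), 'r': np.float64(0.111), 'yaw': np.float64(18.29), 'axyaw': np.float64(18.28)}}
[ 1.643 -4.608]
```

View pics/w2.png

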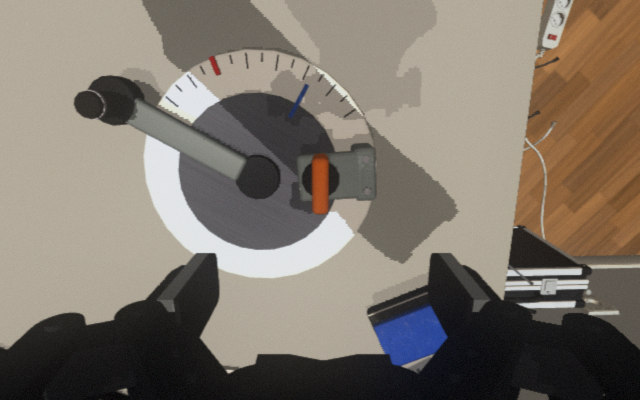

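Request:
{"name": "send_rows", "arguments": {"moves": [[1, 0.27, -0.77, 0, 0], [1, 0.27, -0.77, 0, 0], [1, 0.27, -0.77, 0, 0], [1, 0.27, -0.77, 0, 0], [1, 0.27, -0.77, 0, 0], [1, 0.27, -0.77, 0, 0], [1, 0, 0, 0, 0]]}}

```text
t: 12.92
position: [0.4883, -0.0231, 0.2243]
tool_rot: [-3.14, -0.003, 3.116]
ft_force: [1.4, -0.3, 0.6]
grip_width: 0.999
gripper_force: 0.0
```

Request:
{"name": "send_rows", "arguments": {"moves": [[1, 0, 0, 0, 1], [1, 0, 0, 0, 1], [1, 0, 0, 0, 1], [1, 0, 0, 0, 1], [1, 0, 0, 0, 1], [1, 0, 0, 0, 1], [1, 0, 0, 0, 1], [1, 0, 0, 0, 1], [1, 0, 0, 0, 1], [1, 0, 0, 0, 1], [1, 0, 0, 0, 1], [1, 0, 0, 0, 1], [1, 0, 0, 0, 1], [1, 0, 0, 0, 1], [1, 0, 0, 0, 1], [1, 0, 0, 0, 0], [1, 0, 0, 0, 0]]}}

```text
t: 15.05
position: [0.4896, -0.0195, 0.2251]
tool_rot: [-3.141, -0.0, 1.029]
ft_force: [-0.8, -0.0, 0.2]
grip_width: 1.0
gripper_force: 0.0
```

```bash
python3 s.py
python3 - <<'E'
from h import *
o=robot.get_obs(); p=capture('wrist'); C=np.array([.562,.1013])
P=cloud(p,o); r=np.hypot(P[...,0]-.49,P[...,1]+.0185)
for a,b in ((.078,.092),(.038,.05),(.05,.076)):
    X=P[(r<.05)&(P[...,2]>a)&(P[...,2]<b)]
    if len(X)>5: print(a,len(X),X[:,2].mean(),cv2.minEnclosingCircle((X[:,:2]*1000).astype(np.float32)))
print(angs(p,o,C),[ (h['confidence'],atz(p,h['centre'],.07,o)) for h in finder.spot_point(p,'boom_grip')[:2]])
E
```

```text
15.05 q7 -0.802 [ 0.4896 -0.0195  0.2251] yaw 58.98 [-0.8 -0.   0.2] tq [ 0.018 -0.035 -0.014] e7 -0.022 0.9995885461177015 0.0
0.078 584 0.08563789674636896 ((489.9790954589844, -18.922754287719727), 11.55220890045166)
0.038 1990 0.043797665184791196 ((495.8946533203125, -8.969721794128418), 39.1467399597168)
0.05 108 0.06204843795281591 ((490.8742980957031, -17.08777618408203), 10.445234298706055)
{'blue': {'n': 207, 'z': np.float64(0.0324), 'mean': array([0.4914, 0.1433]), 'r': np.float64(0.0822), 'yaw': np.float64(-30.77), 'axyaw': np.float64(-31.97)}, 'red': {'n': 89, 'z': np.float64(0.0224), 'mean': array([0.457 , 0.0662]), 'r': np.float64(0.1108), 'yaw': np.float64(18.5), 'axyaw': np.float64(18.55)}} [(0.93, array([ 0.48964985, -0.02160841,  0.07      ]))]
```

Request:
{"name": "send_rows", "arguments": {"moves": [[1, 0, 0, 0.8, 0], [1, 0, 0, 0.8, 0], [1, 0, 0, 0.8, 0], [1, 0, 0, 0.8, 0], [1, 0, 0, 0.7, 0], [1, 0, 0, 0.37, 0], [1, 0, 0, 0, 0], [-1, 0, 0, 0, 0], [-1, 0, 0, 0, 0], [-1, 0, 0, 0, 0], [-1, 0, 0, 0, 0], [-1, 0, 0, 0, 0], [-1, 0, 0, 0, 0], [-1, 0, 0, 0, 0]]}}

```text
t: 16.9
position: [0.4902, -0.0205, 0.0552]
tool_rot: [3.14, -0.0, 1.026]
ft_force: [-1.5, 0.0, 6.0]
grip_width: 0.237
gripper_force: 58.4
```

```bash
python3 s.py
```

```text
16.9 q7 -1.025 [ 0.4902 -0.0205  0.0552] yaw 58.76 [-1.5  0.   6. ] tq [-0.041  0.26  -0.02 ] e7 -0.019 0.23723315550205662 58.36225683800876
```

Request:
{"name": "send_rows", "arguments": {"moves": [[-1, 0.0085, 0.244, 0, -0.5], [-1, 0.0085, 0.244, 0, -0.5]]}}

```text
t: 17.15
position: [0.5076, -0.0295, 0.0552]
tool_rot: [3.141, 0.0, 1.167]
ft_force: [-0.6, -0.2, 5.1]
grip_width: 0.24
gripper_force: 58.6
```

```bash
python3 s.py
```

```text
17.15 q7 -0.882 [ 0.5076 -0.0295  0.0552] yaw 66.88 [-0.6 -0.2  5.1] tq [ 0.063  0.219 -0.051] e7 -0.709 0.23979203081871936 58.60470260493457
```

Request:
{"name": "send_rows", "arguments": {"moves": [[-1, 0.0085, 0.244, 0, -0.5], [-1, 0.0085, 0.244, 0, -0.5], [-1, 0.0085, 0.244, 0, -0.5], [-1, 0.0085, 0.244, 0, -0.5], [-1, 0.0085, 0.244, 0, -0.5], [-1, 0.0085, 0.244, 0, -0.5], [-1, 0.0085, 0.244, 0, -0.5], [-1, 0.0085, 0.244, 0, -0.5], [-1, 0.0085, 0.244, 0, -0.5], [-1, 0.0085, 0.244, 0, -0.5], [-1, 0, 0, 0, 0], [-1, 0, 0, 0, 0]]}}

```text
t: 18.65
position: [0.6035, -0.0352, 0.0553]
tool_rot: [3.14, 0.001, 1.861]
ft_force: [1.0, -1.7, 4.5]
grip_width: 0.235
gripper_force: 59.3
```

```bash
cat > a.py <<'E'
from h import *
import sys
o=robot.get_obs(); C=np.array([.562,.1013])
for n in sys.argv[1:]:
    p=capture(n); w=o if n=='wrist' else None
    cv2.imwrite(f"pics/{n}_{p['shot']}.png",p['frame'])
    print(n,p['shot'],angs(p,w,C))
    for q,z in (('pointer_tip',.032),('mark_tip',.022)):
        for h in finder.spot_point(p,q)[:1]:
            W=atz(p,h['centre'],z,w)[:2]; d=C-W; print(q,round(h['confidence'],2),np.round(h['centre'],1),np.hypot(*d).round(4),np.degrees(np.arctan2(d[1],d[0])).round(2))
E
python3 s.py; python3 a.py wrist top side
```

```text
18.65 q7 -0.244 [ 0.6035 -0.0352  0.0553] yaw 106.64 [ 1.  -1.7  4.5] tq [-0.341 -0.285  0.058] e7 0.054 0.23503192070886783 59.260290591046214
wrist 9 {}
top 10 {'blue': {'n': 12, 'z': np.float64(0.031), 'mean': array([0.4853, 0.0763]), 'r': np.float64(0.0806), 'yaw': np.float64(18.03), 'axyaw': np.float64(17.86)}, 'red': {'n': 7, 'z': np.float64(0.0216), 'mean': array([0.4561, 0.0639]), 'r': np.float64(0.1124), 'yaw': np.float64(19.45), 'axyaw': np.float64(16.19)}}
mark_tip 0.34 [211.8 187.2] 0.0037 52.56
side 11 {'blue': {'n': 7, 'z': np.float64(0.0306), 'mean': array([0.4935, 0.0772]), 'r': np.float64(0.0726), 'yaw': np.float64(19.36), 'axyaw': np.float64(26.51)}, 'red': {'n': 6, 'z': np.float64(0.0213), 'mean': array([0.4579, 0.0608]), 'r': np.float64(0.1117), 'yaw': np.float64(21.24), 'axyaw': np.float64(8.36)}}
pointer_tip 0.74 [292.8 168.5] 0.0923 5.36
mark_tip 0.63 [356.  246.1] 0.4269 97.23
```

Request:
{"name": "send_rows", "arguments": {"moves": [[-1, 0, 0.085, 0, -0.175], [-1, 0, 0, 0, 0], [-1, 0, 0, 0, 0], [0, 0, 0, 0, 0], [1, 0, 0, 0, 0], [1, 0, 0, 0, 0], [1, 0, 0, 0, 0], [1, 0, 0, 0, 0], [1, 0, 0, -0.5, 0], [1, 0, 0, -0.9, 0], [1, 0, 0, -0.9, 0], [1, 0, 0, -0.9, 0], [1, 0, 0, -0.9, 0], [1, 0, 0, 0, 0], [1, 0, 0, 0, 0]]}}

```text
t: 20.98
position: [0.6055, -0.0337, 0.2188]
tool_rot: [3.142, 0.0, 1.888]
ft_force: [-0.3, -0.1, -0.8]
grip_width: 1.001
gripper_force: 0.0
```

```bash
python3 s.py; python3 a.py wrist wrist top
```

```text
20.975 q7 -0.082 [ 0.6055 -0.0337  0.2188] yaw 108.17 [-0.3 -0.1 -0.8] tq [-0.029  0.002  0.008] e7 0.011 1.0013264414396639 0.0
wrist 12 {'blue': {'n': 199, 'z': np.float64(0.0323), 'mean': array([0.4829, 0.0758]), 'r': np.float64(0.0831), 'yaw': np.float64(17.85), 'axyaw': np.float64(18.12)}, 'red': {'n': 111, 'z': np.float64(0.0224), 'mean': array([0.4569, 0.0659]), 'r': np.float64(0.1109), 'yaw': np.float64(18.62), 'axyaw': np.float64(17.9)}}
pointer_tip 0.77 [206.9  11.4] 0.1007 17.6
mark_tip 0.63 [206.8  15.1] 0.1041 18.0
wrist 13 {'blue': {'n': 200, 'z': np.float64(0.0333), 'mean': array([0.4839, 0.0759]), 'r': np.float64(0.0821), 'yaw': np.float64(18.0), 'axyaw': np.float64(18.19)}, 'red': {'n': 111, 'z': np.float64(0.0236), 'mean': array([0.458 , 0.0659]), 'r': np.float64(0.1099), 'yaw': np.float64(18.78), 'axyaw': np.float64(17.6)}}
pointer_tip 0.57 [207.4  12. ] 0.1004 17.86
mark_tip 0.68 [210.6  12.7] 0.1006 16.9
top 14 {}
```

Request:
{"name": "send_rows", "arguments": {"moves": [[1, 0, 0, 0, -0.98], [1, 0, 0, 0, -0.98], [1, 0, 0, 0, -0.98], [1, 0, 0, 0, -0.98], [1, 0, 0, 0, -0.98], [1, 0, 0, 0, -0.98], [1, 0, 0, 0, -0.98], [1, 0, 0, 0, -0.98], [1, 0, 0, 0, -0.98], [1, 0, 0, 0, 0], [1, 0.22, 0.7, 0, 0], [1, 0.22, 0.7, 0, 0], [1, 0.22, 0.7, 0, 0], [1, 0.22, 0.7, 0, 0], [1, 0.22, 0.7, 0, 0], [1, 0.22, 0.7, 0, 0], [1, 0.22, 0.7, 0, 0], [1, 0, 0, 0, 0], [1, 0, 0, 0, 0]]}}

```text
t: 23.8
position: [0.5489, 0.163, 0.2184]
tool_rot: [-3.141, 0.0, 3.117]
ft_force: [0.9, -0.5, 0.7]
grip_width: 1.002
gripper_force: 0.0
```

```bash
python3 s.py; python3 a.py wrist wrist;python3 - <<'E'
from h import *
o=robot.get_obs(); p=capture('wrist'); print(bar(p,o),to(o,.5583,.163))
cv2.imwrite('pics/z.png',cv2.resize(p['frame'][0:200,120:400],None,fx=2.8,fy=2.8,interpolation=cv2.INTER_CUBIC))
E
```

```text
23.8 q7 0.663 [0.5489 0.163  0.2184] yaw 178.61 [ 0.9 -0.5  0.7] tq [-0.023 -0.042 -0.004] e7 -0.032 1.0017361000229146 0.0
wrist 15 {'blue': {'n': 156, 'z': np.float64(0.032), 'mean': array([0.4833, 0.0764]), 'r': np.float64(0.0826), 'yaw': np.float64(17.53), 'axyaw': np.float64(17.49)}, 'red': {'n': 101, 'z': np.float64(0.0226), 'mean': array([0.4566, 0.0666]), 'r': np.float64(0.111), 'yaw': np.float64(18.21), 'axyaw': np.float64(17.55)}}
pointer_tip 0.86 [214.9  89.3] 0.1004 18.72
mark_tip 0.65 [219.3  85.9] 0.103 17.38
wrist 16 {'blue': {'n': 152, 'z': np.float64(0.0321), 'mean': array([0.4833, 0.0769]), 'r': np.float64(0.0824), 'yaw': np.float64(17.24), 'axyaw': np.float64(17.32)}, 'red': {'n': 100, 'z': np.float64(0.0227), 'mean': array([0.4566, 0.067 ]), 'r': np.float64(0.1108), 'yaw': np.float64(18.0), 'axyaw': np.float64(18.54)}}
pointer_tip 0.61 [215.3  89. ] 0.1005 18.47
mark_tip 0.56 [223.2  87. ] 0.101 15.66
(876, np.float64(0.09370023378088409), (558.5286254882812, 163.4620361328125), (12.202276229858398, 46.815147399902344), np.float32(-1.7505865)) [-0.235  0.007]
```

View pics/z.png

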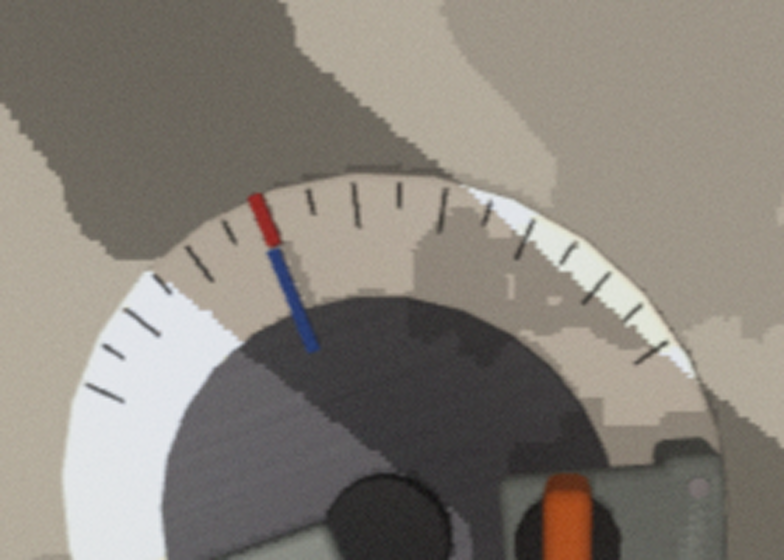

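Request:
{"name": "send_rows", "arguments": {"moves": [[1, -0.24, 0, 0, 0], [1, 0, 0, 0.8, 0], [1, 0, 0, 0.8, 0], [1, 0, 0, 0.8, 0], [1, 0, 0, 0.7, 0], [1, 0, 0, 0.45, 0], [1, 0, 0, 0.25, 0], [1, 0, 0, 0, 0], [-1, 0, 0, 0, 0], [-1, 0, 0, 0, 0], [-1, 0, 0, 0, 0], [-1, 0, 0, 0, 0], [-1, 0, 0, 0, 0], [-1, 0, 0, 0, 0], [-1, 0, 0, 0, 0]]}}

```text
t: 26.02
position: [0.5584, 0.1622, 0.067]
tool_rot: [-3.139, 0.0, 3.118]
ft_force: [-1.8, -4.8, 6.7]
grip_width: 0.153
gripper_force: 59.0
```

```bash
python3 s.py
```

```text
26.025 q7 0.524 [0.5584 0.1622 0.067 ] yaw 178.67 [-1.8 -4.8  6.7] tq [-0.81   0.359  0.07 ] e7 -0.049 0.15345029819016542 59.02674078941345
```

Request:
{"name": "send_rows", "arguments": {"moves": [[-1, 0, 0, 0, 0.4], [-1, 0, 0, 0, 0.4], [-1, 0, 0, 0, 0.4], [-1, 0, 0, 0, 0.4]]}}

```text
t: 26.52
position: [0.5584, 0.1626, 0.067]
tool_rot: [-3.14, 0.001, 2.894]
ft_force: [-1.8, -3.0, 6.0]
grip_width: 0.152
gripper_force: 59.0
```

```bash
python3 s.py
```

```text
26.525 q7 0.326 [0.5584 0.1626 0.067 ] yaw 165.84 [-1.8 -3.   6. ] tq [-0.591  0.226  0.349] e7 0.165 0.15165781273698847 58.95478963851929
```

Request:
{"name": "send_rows", "arguments": {"moves": [[-1, 0, 0, 0, 0.4], [-1, 0, 0, 0, 0.4], [-1, 0, 0, 0, 0.4]]}}

```text
t: 26.9
position: [0.5586, 0.1629, 0.067]
tool_rot: [-3.141, 0.001, 2.727]
ft_force: [-1.0, -2.0, 4.2]
grip_width: 0.151
gripper_force: 58.8
```

```bash
python3 s.py
```

```text
26.9 q7 0.179 [0.5586 0.1629 0.067 ] yaw 156.25 [-1.  -2.   4.2] tq [-0.427  0.1    0.337] e7 0.16 0.1508871058871621 58.80444645881653
```

Request:
{"name": "send_rows", "arguments": {"moves": [[-1, 0, 0, 0, 0.4], [-1, 0, 0, 0, 0.4], [-1, 0, 0, 0, 0.4]]}}

```text
t: 27.28
position: [0.5587, 0.1633, 0.067]
tool_rot: [3.141, 0.001, 2.56]
ft_force: [-0.5, -1.6, 2.2]
grip_width: 0.155
gripper_force: 58.7
```

```bash
python3 s.py
```

```text
27.275 q7 0.033 [0.5587 0.1633 0.067 ] yaw 146.67 [-0.5 -1.6  2.2] tq [-0.232 -0.098  0.427] e7 0.134 0.1549045417086466 58.699838519096375
```

Request:
{"name": "send_rows", "arguments": {"moves": [[-1, 0, 0, 0, 0.4], [-1, 0, 0, 0, 0.4]]}}

```text
t: 27.52
position: [0.5589, 0.1634, 0.067]
tool_rot: [3.141, 0.001, 2.448]
ft_force: [1.6, -0.7, 2.6]
grip_width: 0.152
gripper_force: 58.6
```

```bash
python3 s.py
```

```text
27.525 q7 -0.064 [0.5589 0.1634 0.067 ] yaw 140.27 [ 1.6 -0.7  2.6] tq [-0.156 -0.152  0.429] e7 0.111 0.1520039523804587 58.629348278045654
```

Request:
{"name": "send_rows", "arguments": {"moves": [[-1, 0, 0, 0, 0.4], [-1, 0, 0, 0, 0.4]]}}

```text
t: 27.78
position: [0.559, 0.1636, 0.0671]
tool_rot: [3.14, 0.001, 2.337]
ft_force: [0.6, -1.0, 1.4]
grip_width: 0.15
gripper_force: 58.6
```

```bash
python3 s.py
```

```text
27.775 q7 -0.161 [0.559  0.1636 0.0671] yaw 133.89 [ 0.6 -1.   1.4] tq [-0.139 -0.296  0.412] e7 0.088 0.14993829943853157 58.55892062187195
```

Request:
{"name": "send_rows", "arguments": {"moves": [[-1, 0, 0, 0, 0.3], [-1, 0, 0, 0, 0.3]]}}

```text
t: 28.02
position: [0.5591, 0.1637, 0.067]
tool_rot: [3.14, 0.001, 2.252]
ft_force: [3.8, -1.5, 2.4]
grip_width: 0.152
gripper_force: 58.7
```

```bash
python3 s.py
```

```text
28.025 q7 -0.234 [0.5591 0.1637 0.067 ] yaw 129.03 [ 3.8 -1.5  2.4] tq [-0.123 -0.666  0.41 ] e7 -0.045 0.15180520956768204 58.70525658130646
```

Request:
{"name": "send_rows", "arguments": {"moves": [[-1, 0, 0, 0, 0.3], [-1, 0, 0, 0, 0.3]]}}

```text
t: 28.28
position: [0.5593, 0.1638, 0.067]
tool_rot: [3.14, 0.001, 2.167]
ft_force: [4.1, 0.3, 2.8]
grip_width: 0.15
gripper_force: 58.9
```

```bash
python3 s.py
```

```text
28.275 q7 -0.307 [0.5593 0.1638 0.067 ] yaw 124.18 [4.1 0.3 2.8] tq [-0.037 -1.122  0.423] e7 -0.072 0.1497521358655552 58.914170265197754
```

Request:
{"name": "send_rows", "arguments": {"moves": [[-1, 0, 0, 0, 0.3], [-1, 0, 0, 0, 0.3]]}}

```text
t: 28.52
position: [0.5594, 0.1639, 0.067]
tool_rot: [3.139, 0.0, 2.083]
ft_force: [6.9, -0.2, 3.3]
grip_width: 0.155
gripper_force: 58.9
```

```bash
python3 s.py
```

```text
28.525 q7 -0.38 [0.5594 0.1639 0.067 ] yaw 119.37 [ 6.9 -0.2  3.3] tq [ 0.003 -1.245  0.404] e7 -0.095 0.15510888958466737 58.92283022403717
```

Request:
{"name": "send_rows", "arguments": {"moves": [[-1, 0, 0, 0, 0.3], [-1, 0, 0, 0, 0.3]]}}

```text
t: 28.78
position: [0.5595, 0.164, 0.067]
tool_rot: [3.139, 0.0, 2.0]
ft_force: [6.0, 0.5, 3.1]
grip_width: 0.151
gripper_force: 58.9
```

```bash
python3 s.py
```

```text
28.775 q7 -0.452 [0.5595 0.164  0.067 ] yaw 114.58 [6.  0.5 3.1] tq [ 0.082 -1.407  0.472] e7 -0.112 0.15123291902737482 58.87488126754761
```

Request:
{"name": "send_rows", "arguments": {"moves": [[-1, 0, 0, 0, 0.25], [-1, 0, 0, 0, 0.25]]}}

```text
t: 29.02
position: [0.5597, 0.164, 0.067]
tool_rot: [3.139, -0.0, 1.93]
ft_force: [6.5, 0.7, 2.7]
grip_width: 0.151
gripper_force: 58.8
```

```bash
python3 s.py
```

```text
29.025 q7 -0.512 [0.5597 0.164  0.067 ] yaw 110.59 [6.5 0.7 2.7] tq [ 0.135 -1.494  0.523] e7 -0.189 0.15085773759622023 58.83041203022003
```

Request:
{"name": "send_rows", "arguments": {"moves": [[-1, 0, 0, 0, 0.25], [-1, 0, 0, 0, 0.25]]}}

```text
t: 29.28
position: [0.5598, 0.1641, 0.067]
tool_rot: [3.138, -0.001, 1.86]
ft_force: [7.1, 0.2, 1.1]
grip_width: 0.153
gripper_force: 58.8
```

```bash
python3 s.py
```

```text
29.275 q7 -0.572 [0.5598 0.1641 0.067 ] yaw 106.59 [7.1 0.2 1.1] tq [ 0.067 -1.57   0.551] e7 -0.203 0.15264854766583333 58.80017101764679
```

Request:
{"name": "send_rows", "arguments": {"moves": [[-1, 0, 0, 0, 0.2], [-1, 0, 0, 0, 0.2]]}}

```text
t: 29.52
position: [0.5599, 0.1641, 0.067]
tool_rot: [3.138, -0.001, 1.805]
ft_force: [7.9, 1.2, 0.7]
grip_width: 0.149
gripper_force: 58.8
```

```bash
python3 s.py
```

```text
29.525 q7 -0.619 [0.5599 0.1641 0.067 ] yaw 103.41 [7.9 1.2 0.7] tq [ 0.166 -1.658  0.515] e7 -0.277 0.14937493484097752 58.757144808769226
```

Request:
{"name": "send_rows", "arguments": {"moves": [[-1, 0, 0, 0, 0.25], [-1, 0, 0, 0, 0.25]]}}

```text
t: 29.78
position: [0.5601, 0.1641, 0.067]
tool_rot: [3.138, -0.001, 1.735]
ft_force: [7.4, 0.6, 0.0]
grip_width: 0.155
gripper_force: 58.9
```

```bash
python3 s.py
```

```text
29.775 q7 -0.679 [0.5601 0.1641 0.067 ] yaw 99.4 [7.4 0.6 0. ] tq [ 0.127 -1.758  0.672] e7 -0.3 0.15460751240769344 58.86629641056061
```

Request:
{"name": "send_rows", "arguments": {"moves": [[-1, 0, 0, 0, 0.25], [-1, 0, 0, 0, 0.25]]}}

```text
t: 30.02
position: [0.5602, 0.1641, 0.067]
tool_rot: [3.138, -0.001, 1.666]
ft_force: [7.9, 0.2, -0.5]
grip_width: 0.152
gripper_force: 59.3
```

```bash
python3 s.py
```

```text
30.025 q7 -0.739 [0.5602 0.1641 0.067 ] yaw 95.43 [ 7.9  0.2 -0.5] tq [ 0.1   -1.804  0.82 ] e7 -0.489 0.15182252991171394 59.30282413959503
```

Request:
{"name": "send_rows", "arguments": {"moves": [[0, 0, 0, 0, 0], [1, 0, 0, 0, 0], [1, 0, 0, 0, 0], [1, 0, 0, 0, 0], [1, 0, 0, 0, 0], [1, 0, 0, -0.5, 0], [1, 0, 0, -0.9, 0], [1, 0, 0, -0.9, 0], [1, 0, 0, -0.9, 0], [1, 0, 0, -0.7, 0], [1, 0, 0, 0, 0], [1, 0, 0, 0, -0.9], [1, 0, 0, 0, -0.9], [1, 0, 0, 0, -0.9], [1, 0, 0, 0, -0.9], [1, 0, 0, 0, -0.9], [1, 0, 0, 0, -0.9], [1, 0, 0, 0, -0.9], [1, 0, 0, 0, 0], [1, 0, 0, 0, 0]]}}

```text
t: 32.52
position: [0.558, 0.1634, 0.2223]
tool_rot: [-3.141, -0.0, 2.545]
ft_force: [0.3, 0.2, 0.6]
grip_width: 1.003
gripper_force: 0.0
```

```bash
python3 s.py; python3 a.py wrist wrist
python3 - <<'E'
from h import *
o=robot.get_obs(); p=capture('wrist'); print(bar(p,o)); cv2.imwrite('pics/end.png',p['frame'])
E
```

```text
32.525 q7 0.188 [0.558  0.1634 0.2223] yaw 145.8 [0.3 0.2 0.6] tq [ 0.014 -0.024 -0.023] e7 0.015 1.0026130453062252 0.0
wrist 18 {'blue': {'n': 132, 'z': np.float64(0.0321), 'mean': array([0.4836, 0.0766]), 'r': np.float64(0.0822), 'yaw': np.float64(17.5), 'axyaw': np.float64(17.31)}, 'red': {'n': 87, 'z': np.float64(0.0223), 'mean': array([0.4567, 0.0667]), 'r': np.float64(0.1108), 'yaw': np.float64(18.22), 'axyaw': np.float64(18.18)}}
pointer_tip 0.8 [186.8 153.3] 0.1007 18.96
mark_tip 0.61 [194.7 149.5] 0.0988 16.42
wrist 19 {'blue': {'n': 132, 'z': np.float64(0.032), 'mean': array([0.4835, 0.0766]), 'r': np.float64(0.0823), 'yaw': np.float64(17.45), 'axyaw': np.float64(17.41)}, 'red': {'n': 86, 'z': np.float64(0.0222), 'mean': array([0.4561, 0.0666]), 'r': np.float64(0.1114), 'yaw': np.float64(18.14), 'axyaw': np.float64(19.68)}}
pointer_tip 0.9 [186.8 151. ] 0.1018 17.9
mark_tip 0.42 [322.6 186.1] 0.055 -96.16
(901, np.float64(0.09359146037859954), (558.7048950195312, 163.14935302734375), (13.420526504516602, 47.064910888671875), np.float32(-84.20311))
```

View pics/end.png

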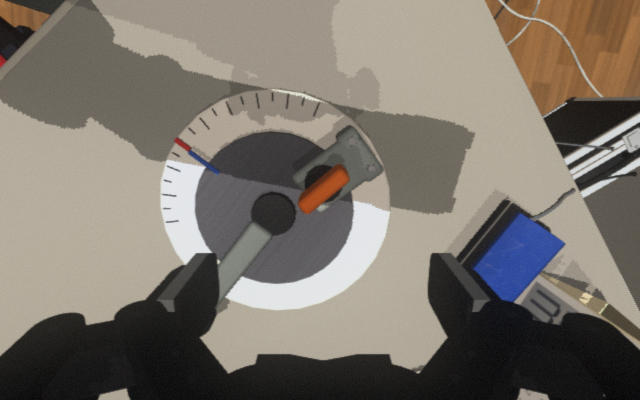

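The picture shows the blue pointer in line with the red mark at about (185,147), with a measured gap of about 0.7°. The knob bar sits at about (323,188), at the angle where I stopped tightening, and nothing else has moved. I'm handing it in.

```bash
python3 -c "
from bench import robot; print(robot.hand_in())"
```

```text
the job is handed in; nothing more can be done
None
```

The job is handed in at about 33 s: I freed the clamp, swung the boom to about 0.7° short of the red mark, and tightened the knob about 0.4 N m above loose, towards the top of the 0.2 to 0.45 tight range; no verdict came back.

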